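# Reassemble the spice grinder and hold its lid at slow speed

### The job

The spice grinder has been washed: put it back together and test-run it. Stand the steel grinding cup fully down in the well of the base, set the lid over it into the collar, then push the lid halfway down, about 5 mm of its 10 mm travel, which is the slow speed, never through to the fast speed at the bottom. Keep it running slowly for three seconds and finish while still holding the lid pressed there; do not drop the cup or the lid, and leave the teacup, honey pot, salt cellar and spoon where they are.

Things in the scene. Friction and masses are not known exactly. Their poses are not given: they have to be found in the camera images.
- grinder: fixed base of a cordless spice grinder: white round housing, 116 mm across at the foot, 104 mm higher up. Origin: centre of its underside on the counter. Around its top a steel collar, 92 mm inner diameter, flaring to 98 mm inside, 106 mm outside at its top edge 126 mm above the counter. Within it the orange switch ring, then the cup well (well)
- well (a point): centre of the floor of the cup well in the grinder base, 100 mm above the counter; the cup's underside stands here when fully down. The well's grey wall is 66 mm inside, 72 mm outside and 12 mm high
- switch_ring (a joint): how far the orange switch ring is pressed down, in m: 0 at rest, 0.010 at the hard stop. The ring carries the lid's lower edge. A spring lifts it: about 4 N starts it moving, 8 N holds it 5 mm down, 12 N reaches the bottom; the lid's own weight does not move it. Slow speed is halfway, fast speed is at the bottom
- ring_top (a point): centre of the switch ring at the height of its upper face, on the axis of the grinder base; 116 mm above the counter at rest, goes down with the ring. The ring is 76 mm inside and 90 mm outside; the lid's lower edge rests on it
- cup: loose steel grinding cup, open at the top, with a two-wing blade inside: 60 mm outer diameter, 55 mm tall, 2 mm wall, bevelled over its lowest 10 mm to a 44 mm foot, 140 g. Stands upright on the counter. Origin: centre of its underside, z up along its axis. Seated, its upper 29 mm stand clear above the collar
- cup_rim (a point): centre of the cup's mouth, 55 mm above its underside
- lid: loose lid, mouth down on the counter: clear skirt of 85 mm outer, 79 mm inner diameter, 59 mm tall to the flat shoulder (hollow for 55 mm), and on it a solid black press cap, 54 mm diameter, 32 mm high, flat on top; 91 mm tall in all, 90 g. Origin: centre of its lower edge, z up along its axis
- lid_top (a point): centre of the flat top of the lid's black cap, 91 mm above the lid's lower edge; 207 mm above the counter when the lid sits on the unpressed ring
- teacup: white porcelain teacup with one handle, 84 mm across, 60 mm tall; leave alone. Origin: centre of its underside
- honey: amber glass honey pot with a wooden lid and ball knob, 74 mm across, 100 mm tall; leave alone. Origin: centre of its underside
- salt: terracotta salt cellar, a small open bowl 64 mm across, 34 mm tall; leave alone. Origin: centre of its underside
- spoon: steel tablespoon lying on the counter, 200 mm long along its own x, round bowl at +x; leave alone. Origin: on the counter under its middle

How it is judged:
By the outcome, as a careful person would: the job done as asked, in the order asked, and still so for the second after the job is handed in, while the arm keeps its last pose, push and grip.
It also fails if it takes over 72 s, if anything falls off the work surface, if the arm or the gripper's body presses on something with over 40 N, if the wrist force passes 120 N, or if a joint passes its speed limit or range.

### The arm

A 6-joint arm with a two-finger parallel gripper is mounted at the origin on the work surface. World frame = base frame: x ahead of the robot, y to its left, z up, the work surface at z = 0. Lengths are in mm, angles in rad, forces in N, time in s.
With the tool pointing down it reaches from about 400 to 925 mm from the base axis. Payload 12.5 kg.
Tool frame: the origin (TCP) lies at the very end of the fingers, on their centre line; the grasp point (between the pads) lies 19 mm behind it; z points along the fingers, y is the line along which they close (so a half turn about z gives the same grasp; the last joint's range is limited). The gripper opens to 95 mm and grips with 3 to 60 N. Pads are 20 mm wide; open, the fingers measure 119 mm over their backs; the gripper's body (75 mm by 180 mm) begins 59 mm behind the grasp point.
Start: joints at [-1.374, 0.491, 1.559, -0, 1.092, -0.106], TCP at [186.394, -596.577, 214.661] pointing down, gripper open.
Joint ranges: [-3.1, 3.1], [-0.84, 2.19], [0.05, 2.79], [-1.13, 4.28], [0.06, 2.93], [-2.69, 2.69]. Speed limits (rad/s): [2.22, 2.22, 2.79, 3.14, 3.14, 3.14].

### API

Orientations are given as [roll, pitch, yaw] about the fixed x, y, z axes, in that order (R = Rz(yaw) Ry(pitch) Rx(roll)).
In Python, from cell import env gives the robot as it stands.
- The arm moves only by the shell command python3 steer.py FILE, which reads ROWS from the file FILE. ROWS is a JSON list that holds a single list of rows (three levels of brackets), with 1 to 5 rows, each of 5 numbers: dx, dy, dz in mm, then a turn about the tool's z in rad, then the opening from 0.0 (shut) to 1.0 (fully open); each row is the pose to reach, as a shift and turn from the pose commanded when the command began, along the tool's axes at that moment; what a row does not reach only later rows make up. A row lasts 1/12 s, in which the tool goes at most 41.7 mm and 0.125 rad, less where a joint would pass 70% of its speed; a pose out of reach is approached as far as the arm can. The fingers move at their own pace and stop on an object; the grip force is fixed at half the most. Time passes only in rows, so rows that do not move let the fingers close. It prints the time, the measured TCP pose, the force, the opening and the grip force at its end. Input that does not fit is refused with a message, and nothing moves.
- env.state(): the state, without advancing time (a new reading comes with each control period).
- env.read_camera(name): name is "scene" or "top" or "wrist"; returns (picture, depth): 420x560x3 uint8, red, green, blue; 420x560 float32, mm along the optical axis (not along the pixel's ray), 0 where there is no reading.
- env.camera_info(name): a dict with "vertical_fov" (degrees; the focal length in pixels is half the picture's height over the tangent of half this angle, whatever the lens; pixels are square), "cx", "cy" (the principal point, pixels), "origin" and "attitude" of the camera in the world. Camera axes: x right, y down, z forward; pixel columns grow to the right and rows downward; lengths in mm; the calibration is good to about 2 mm. The wrist camera is an equidistant fisheye: a pixel r from the principal point sees the ray r / f radians off the axis. A picture is of the moment at which its call begins: read the wrist's pose just before it. camera_info takes no time and is no camera call; for the wrist camera it gives the pose at the moment of the call.
- env.job_done(): hands the job in; it is judged then, once.
The state is a dict: "t": time; "joints": joint angles; "qvel": joint speeds; "tau": joint torques, N m; "eef_pos": TCP position; "tcp_rot": TCP orientation; "ft_force": force on the tool from outside, world axes, zero at the start; "moment": the same for the moment, N m; "opening": opening from 0.0 (shut) to 1.0 (fully open); "grip_force": force on a finger pad.
Only numpy, scipy, OpenCV 4.12 (cv2) and the standard library are available. Lean on these libraries where they do the work, as an engineer would, in place of code of your own. Each camera call takes 0.05 s, during which the arm holds its last target. There are 200 camera calls.

## Working session

There is one attempt and no reset: what is moved stays moved. The work goes in short steps, Python scripts to look and compute and a shell command to move; the robot and the scene stay as the last step left them, time stands still between calls to the robot, and variables do not carry over. Pictures are saved under pics/ and viewed, at most 10 in all, crops included, and the job is handed in when it is done.

```bash
ls; mkdir -p pics
python3 - <<'E'
from cell import env
import cv2,numpy as np
s=env.state();print(s)
for n in("scene","top"):
    i=env.camera_info(n);print(n,i)
    p,d=env.read_camera(n);cv2.imwrite(f"pics/{n}0.png",p[...,::-1]);np.savez(f"pics/{n}0.npz",p=p,d=d)
a=cv2.imread("pics/scene0.png");b=cv2.imread("pics/top0.png")
E
```

```text
cell.py
pics
steer.py
{'t': 0.0, 'joints': array([-1.37359899e+00,  4.91572750e-01,  1.55948611e+00, -7.61627989e-07,
        1.09170870e+00, -1.05581335e-01]), 'qvel': array([-0.00079125,  0.00072564,  0.00272419, -0.00146584,  0.00098849,
       -0.00056989]), 'tau': array([-8.60015080e-04, -6.12648368e+01, -2.58179516e+01,  6.91810017e-02,
        4.81974764e-02, -1.21988423e-04]), 'eef_pos': array([ 186.33906882, -596.29883557,  214.04093539]), 'tcp_rot': array([-3.14042421e+00, -1.23146610e-04,  3.02778948e-01]), 'ft_force': array([0.43609987, 0.68948112, 0.49055852]), 'moment': array([-0.01309055, -0.01333659, -0.03977353]), 'grip_force': 0.0, 'opening': 1.0006983518016181}
scene {'vertical_fov': 56.81119244144473, 'cx': 276.8956066826528, 'cy': 214.3522993866148, 'origin': array([1129.58429482, -538.81919329,  793.65894465]), 'attitude': array([-2.29064658,  0.01248843,  0.75734962])}
top {'vertical_fov': 49.677667814256495, 'cx': 275.7962564141769, 'cy': 211.89801086048547, 'origin': array([ 448.1739827 ,   37.97194032, 1367.54798451]), 'attitude': array([-3.03187993,  0.00348973, -1.59826165])}
```

View pics/top0.png

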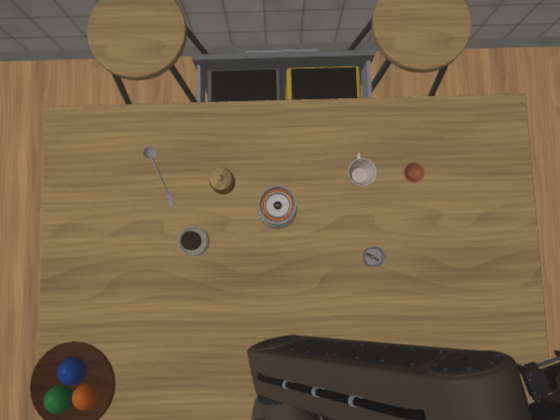

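View pics/scene0.png

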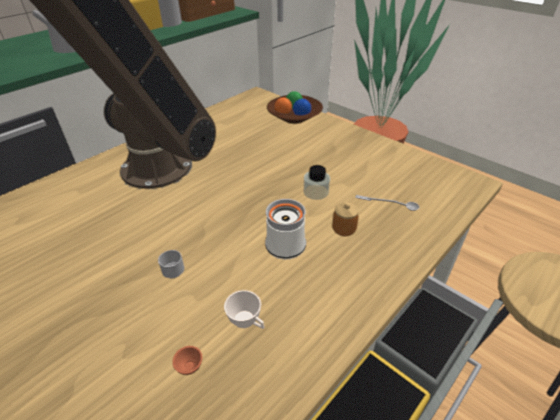

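Top view: grinder (277,206), cup (373,257), lid (190,241), with honey (221,181) between the lid and the grinder; teacup (362,172), salt (414,172), spoon (160,178). The scene view agrees. Next I'll measure positions from depth and rays.

```bash
cat > h.py <<'E'
import numpy as np,cv2
from scipy.spatial.transform import Rotation as Ro
from cell import env
def R(a): return Ro.from_euler('xyz',a).as_matrix()
def rays(n,uv,info=None):
    i=info or env.camera_info(n);f=210/np.tan(np.radians(i['vertical_fov'])/2)
    q=(np.asarray(uv,float)-[i['cx'],i['cy']])/f
    if n=='wrist':
        r=np.linalg.norm(q,axis=-1,keepdims=True)+1e-9
        v=np.concatenate([q/r*np.sin(r),np.cos(r)],-1); v=v/v[...,2:]
    else: v=np.concatenate([q,np.ones(q.shape[:-1]+(1,))],-1)
    return i['origin'],v@R(i['attitude']).T
def cloud(n,d,info=None):
    v,u=np.mgrid[:420,:560];o,r=rays(n,np.stack([u,v],-1),info)
    return o+r*d[...,None]
def plane(n,uv,z,info=None):
    o,r=rays(n,uv,info);return o+r*((z-o[2])/r[...,2])[...,None]
def circ(P):
    A=np.c_[2*P[:,:2],np.ones(len(P))];s=np.linalg.lstsq(A,(P[:,:2]**2).sum(1),rcond=None)[0]
    return s[:2],np.sqrt(s[2]+s[:2]@s[:2])
E
python3 - <<'E'
from h import *
C={n:cloud(n,np.load(f"pics/{n}0.npz")['d']) for n in("top","scene")}
px={'grinder':(277,206),'cup':(373,257),'lid':(190,241),'honey':(221,181),'teacup':(362,172),'salt':(414,172),'spoonbowl':(150,153),'spoonend':(171,204)}
t=C['top']
for k,(u,v) in px.items():
    g=plane('top',[u,v],50)
    for n in C:
        P=C[n].reshape(-1,3);P=P[np.hypot(*(P[:,:2]-g[:2]).T)<65]
        Q=P[P[:,2]>8]
        if not len(Q): print(k,n,g);continue
        zm=np.percentile(Q[:,2],98);T=Q[Q[:,2]>zm-6]
        c,r,=cv2.minEnclosingCircle(T[:,:2].astype(np.float32))
        print(k,n,g.round(),'zmax',zm.round(1),'encl',np.round(c,1),round(r,1),'mean',T[:,:2].mean(0).round(1),len(T),'table',np.median(P[P[:,2]<8,2]).round(1))
E
```

```text
grinder top [611.  35.  50.] zmax 128.4 encl [608.3  34.9] 52.4 mean [610.4  36.1] 204 table 0.5
grinder scene [611.  35.  50.] zmax 125.5 encl [605.4  34.4] 54.7 mean [602.2  37.1] 223 table -0.5
cup top [ 455. -238.   50.] zmax 58.3 encl [ 458.3 -241.8] 29.9 mean [ 455.2 -241.5] 44 table 0.6
cup scene [ 455. -238.   50.] zmax 54.9 encl [ 456.8 -242.2] 31.5 mean [ 456.9 -243. ] 97 table -1.0
lid top [515. 290.  50.] zmax 95.4 encl [517.5 283.1] 26.5 mean [517.4 283.3] 200 table 0.5
lid scene [515. 290.  50.] zmax 91.8 encl [516.  281.7] 28.6 mean [517.2 279.2] 143 table -0.7
honey top [689. 197.  50.] zmax 99.4 encl [694.2 196. ] 8.8 mean [693.6 196.1] 28 table 0.6
honey scene [689. 197.  50.] zmax 95.1 encl [692.3 194.1] 8.2 mean [692.6 192.4] 28 table -0.7
teacup top [ 705. -219.   50.] zmax 63.2 encl [ 705.2 -215.1] 41.6 mean [ 707.1 -216.1] 96 table 0.8
teacup scene [ 705. -219.   50.] zmax 60.6 encl [ 702.5 -216.2] 43.1 mean [ 702.  -215.8] 192 table -0.5
salt top [ 700. -372.   50.] zmax 38.6 encl [ 705.7 -374.2] 31.4 mean [ 705.4 -377.9] 61 table 0.7
salt scene [ 700. -372.   50.] zmax 34.8 encl [ 702.9 -375.3] 31.9 mean [ 701.8 -375.5] 237 table -0.7
spoonbowl top [780. 407.  50.] zmax 18.4 encl [761.6 396.8] 43.4 mean [752.9 403.4] 35 table 0.9
spoonbowl scene [780. 407.  50.] zmax 14.8 encl [764.3 406.5] 48.0 mean [760.5 407.2] 48 table -0.4
spoonend top [625. 345.  50.] zmax 11.2 encl [623.1 350.3] 62.1 mean [645.2 352.3] 16 table 0.6
spoonend scene [625. 345.  50.] zmax 10.1 encl [679.6 371.4] 3.4 mean [679.9 370.8] 3 table -0.6
```

```bash
cat >> h.py <<'E'
def to(x,y,z):
    s=env.state();print('t',round(s['t'],2),'tcp',s['eef_pos'].round(1),'rpy',s['tcp_rot'].round(3),'F',s['ft_force'].round(1),'tool delta',(R(s['tcp_rot']).T@(np.array([x,y,z])-s['eef_pos'])).round(1))
E
python3 -c "
from h import *
to(457.5,-242,190)"
```

```text
t 0.1 tcp [ 186.4 -596.4  214.1] rpy [-3.141 -0.     0.303] F [ 0.7  1.5 -0.4] tool delta [ 364.5 -257.4   24.4]
```

```bash
echo '[[[33,-23,2,0,1],[66,-46,4,0,1],[99,-69,6,0,1],[132,-92,8,0,1],[165,-115,10,0,1]]]' > rows.txt && python3 steer.py rows.txt; echo '[[[33,-23,2,0,1],[66,-46,4,0,1],[99,-69,6,0,1],[132,-92,8,0,1],[165,-115,10,0,1]]]' > rows.txt && python3 steer.py rows.txt; echo '[[[20,-15,2,0,1],[34,-27,4,0,1],[34,-27,4,0,1],[34,-27,4,0,1]]]' > rows.txt && python3 steer.py rows.txt
python3 - <<'E'
from h import *
to(457.5,-242,190)
i=env.camera_info('wrist');p,d=env.read_camera('wrist');print(i)
cv2.imwrite('pics/w1.png',p[...,::-1])
P=cloud('wrist',d,i).reshape(-1,3)
m=(np.hypot(P[:,0]-457,P[:,1]+242)<60)&(P[:,2]>50)&(P[:,2]<62)
T=P[m];print(m.sum());print(cv2.minEnclosingCircle(T[:,:2].astype(np.float32)),T.mean(0),circ(T))
E
```

```text
t: 0.52
eef_pos: [310.2, -435.9, 204.3]
tcp_rot: [-3.141, 0.0, 0.302]
ft_force: [1.3, -1.4, -0.3]
opening: 1.001
grip_force: 0.0
t: 0.93
eef_pos: [433.6, -276.8, 194.5]
tcp_rot: [-3.142, 0.0, 0.303]
ft_force: [1.4, -1.2, -0.4]
opening: 0.997
grip_force: 0.0
t: 1.27
eef_pos: [457.4, -242.1, 190.4]
tcp_rot: [-3.141, 0.001, 0.305]
ft_force: [-0.8, 0.4, -0.1]
opening: 1.002
grip_force: 0.0
t 1.27 tcp [ 457.4 -242.1  190.4] rpy [-3.141e+00  1.000e-03  3.050e-01] F [-0.8  0.4 -0.1] tool delta [ 0.2 -0.1  0.4]
{'vertical_fov': 65.70646984690485, 'cx': 281.5257534832932, 'cy': 214.16382892193852, 'origin': array([ 527.48041092, -218.60347218,  360.82196068]), 'attitude': array([ 2.87543271e+00,  2.83876815e-04, -1.26622510e+00])}
507
((454.5980529785156, -242.89605712890625), 30.096601486206055) [ 453.57980061 -243.53346177   54.45145863] (array([ 454.99870176, -242.84941786]), np.float64(28.728474845563255))
```

View pics/w1.png

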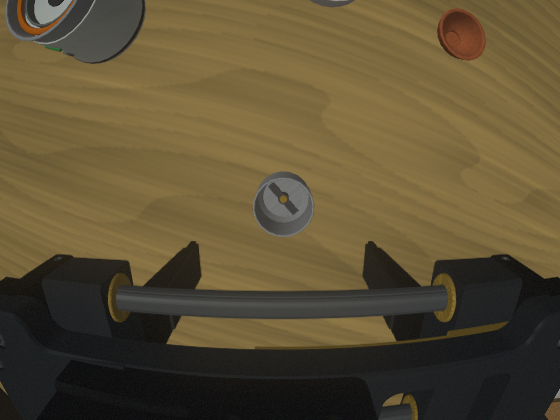

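Wrist view: the cup (283,203) is centred between the fingers, upright, and open-topped. The wrist fit gives (455,-243) with r≈30, against (457.5,-242) from the fixed cameras. I'll use about (456.5,-242.3).

```bash
echo '[[[-1,0,40,0,1],[-1,0,80,0,1],[-1,0,115,0,1],[-1,0,140,0,1],[-1,0,152,0,1]]]' > rows.txt && python3 steer.py rows.txt; echo '[[[0,0,6,0,1],[0,0,10,0,1],[0,0,10,0,0.5],[0,0,10,0,0.5],[0,0,10,0,0.5]]]' > rows.txt && python3 steer.py rows.txt;echo '[[[0,0,0,0,0.5],[0,0,0,0,0.3],[0,0,0,0,0.3],[0,0,0,0,0.3],[0,0,0,0,0.3]]]' > rows.txt && python3 steer.py rows.txt; echo '[[[0,0,0,0,0.3],[0,0,0,0,0.3],[0,0,0,0,0.3],[0,0,0,0,0.3],[0,0,0,0,0.3]]]' > rows.txt && python3 steer.py rows.txt
```

```text
t: 1.73
eef_pos: [454.5, -243.6, 35.6]
tcp_rot: [-3.139, 0.002, 0.301]
ft_force: [0.8, 1.0, -0.7]
opening: 1.001
grip_force: 0.0
t: 2.15
eef_pos: [456.6, -243.5, 29.6]
tcp_rot: [3.14, -0.001, 0.303]
ft_force: [-0.1, -0.1, -0.7]
opening: 0.843
grip_force: 0.0
t: 2.57
eef_pos: [456.5, -243.2, 29.1]
tcp_rot: [3.141, -0.001, 0.303]
ft_force: [-1.1, -0.3, 6.0]
opening: 0.637
grip_force: 30.0
t: 2.98
eef_pos: [456.5, -243.2, 29.1]
tcp_rot: [3.141, -0.001, 0.303]
ft_force: [-0.6, 0.3, 5.3]
opening: 0.633
grip_force: 30.0
```

```bash
echo '[[[0,0,-20,0,0.3],[0,0,-55,0,0.3],[0,0,-95,0,0.3],[0,0,-130,0,0.3],[0,0,-165,0,0.3]]]' > rows.txt && python3 steer.py rows.txt; echo '[[[0,0,-15,0,0.3],[0,0,-15,0,0.3]]]' > rows.txt && python3 steer.py rows.txt
python3 - <<'E'
from h import *
to(607,34.7,209)
i=env.camera_info('wrist');p,d=env.read_camera('wrist')
cv2.imwrite('pics/w2.png',p[...,::-1])
P=cloud('wrist',d,i);np.savez('pics/w2.npz',p=p,d=d,P=P)
s=env.state();r=(P-s['eef_pos'])@R(s['tcp_rot'])
m=(np.hypot(r[...,0],r[...,1])<45)&(r[...,2]>-32)&(r[...,2]<-22)
T=r[m];print(len(T),cv2.minEnclosingCircle(T[:,:2].astype(np.float32)),T.mean(0))
E
```

```text
t: 3.4
eef_pos: [455.9, -242.7, 195.4]
tcp_rot: [-3.141, 0.0, 0.303]
ft_force: [-0.4, -0.2, -2.0]
opening: 0.636
grip_force: 30.0
t: 3.57
eef_pos: [457.2, -243.6, 212.0]
tcp_rot: [3.137, -0.004, 0.303]
ft_force: [0.2, -0.7, -1.6]
opening: 0.636
grip_force: 30.0
t 3.57 tcp [ 457.2 -243.6  212. ] rpy [ 3.137 -0.004  0.303] F [ 0.2 -0.7 -1.6] tool delta [ 226.  -220.9    2.8]
2191 ((7.558304786682129, -0.8999252319335938), 38.25431442260742) [  4.12077125  -0.57567422 -27.0769143 ]
```

View pics/w2.png

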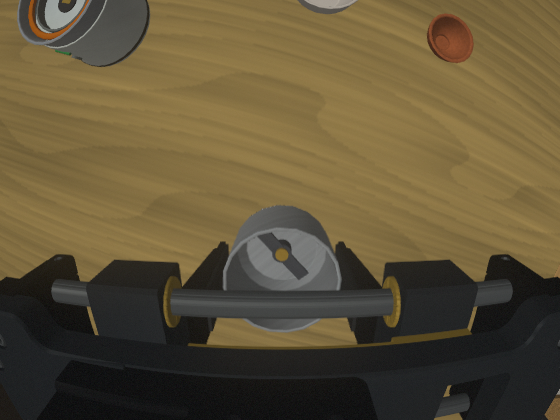

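Wrist view: the cup is held upright, rim extremes about (224,280) and (341,277), rim bottom (282,330); the grinder is at upper left (65,15). I'll move to a standoff short of the grinder.

```bash
echo '[[[15,-30,0,0,0.3],[32,-60,0,0,0.3],[48,-90,0,0,0.3],[64,-120,0,0,0.3],[80,-150,0,0,0.3]]]' > rows.txt && python3 steer.py rows.txt; echo '[[[15,-30,0,0,0.3],[28,-55,0,0,0.3],[36,-71,0,0,0.3],[36,-71,0,0,0.3],[36,-71,0,0,0.3]]]' > rows.txt && python3 steer.py rows.txt;python3 - <<'E'
from h import *
to(607,34.7,209)
s=env.state();i=env.camera_info('wrist');p,d=env.read_camera('wrist')
cv2.imwrite('pics/w3.png',p[...,::-1])
P=cloud('wrist',d,i);np.savez('pics/w3.npz',p=p,d=d,P=P)
import pickle;pickle.dump((s,i),open('pics/w3.pkl','wb'))
h=cv2.cvtColor(p,cv2.COLOR_RGB2HSV)
m=((h[...,0]<16)&(h[...,1]>170)&(h[...,2]>120)).astype(np.uint8)
n,l,st,ce=cv2.connectedComponentsWithStats(m);print([(st[k],ce[k].round()) for k in range(1,n) if st[k,4]>60])
P=P.reshape(-1,3);g=np.array([607,34.7])
for a,b in((122,130),(113,119),(97,103)):
    T=P[(np.hypot(*(P[:,:2]-g).T)<64)&(P[:,2]>a)&(P[:,2]<b)]
    print(a,b,len(T),cv2.minEnclosingCircle(T[:,:2].astype(np.float32)) if len(T) else '')
E
```

```text
t: 4.03
eef_pos: [487.1, -74.3, 206.6]
tcp_rot: [-3.14, 0.003, 0.302]
ft_force: [1.4, -0.3, -2.1]
opening: 0.637
grip_force: 30.0
t: 4.45
eef_pos: [500.4, 3.2, 206.9]
tcp_rot: [-3.141, 0.003, 0.305]
ft_force: [0.1, -0.3, -2.0]
opening: 0.633
grip_force: 30.0
t 4.45 tcp [500.4   3.2 206.9] rpy [-3.141e+00  3.000e-03  3.050e-01] F [ 0.1 -0.3 -2. ] tool delta [111.1   2.   -2.4]
[(array([ 230,   32,  112,  107, 2375], dtype=int32), array([286.,  86.]))]
122 130 2766 ((604.9176025390625, 34.50954818725586), 52.90135955810547)
113 119 3659 ((605.51123046875, 34.325809478759766), 47.6264762878418)
97 103 5358 ((602.2388916015625, 34.181522369384766), 44.295677185058594)
```

View pics/w3.png

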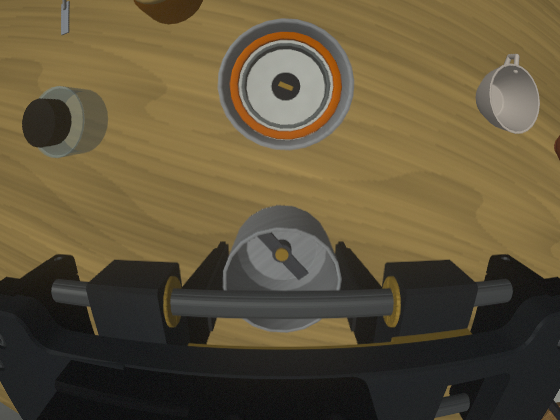

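Wrist view: the grinder collar is at (286,85) with a clean orange ring and an empty well; the held cup rim is at about (282,278). I'll measure both in the same camera.

Run:
```python
from h import *
import pickle
s,i=pickle.load(open('pics/w3.pkl','rb'));z=np.load('pics/w3.npz');p,P=z['p'],z['P']
h=cv2.cvtColor(p,cv2.COLOR_RGB2HSV)
m=((h[...,0]<16)&(h[...,1]>170)&(h[...,2]>120)).astype(np.uint8)
c=max(cv2.findContours(m,cv2.RETR_EXTERNAL,cv2.CHAIN_APPROX_NONE)[0],key=len)[:,0]
print('ring',circ(plane('wrist',c,116,i)))
T=s['eef_pos'];Rt=R(s['tcp_rot'])
r=(P-T)@Rt
for a,b in((-30,-27.5),(-27.5,-25),(-25,-22.5)):
    m=(r[...,2]>a)&(r[...,2]<b)&(abs(r[...,1])<31)&(h[...,2]>85)&(np.arange(420)[:,None]>225)
    q=r[m];print(a,b,len(q),q.min(0).round(1),q.max(0).round(1))
zr=T[2]+26
for uv in((224,281),(341,278),(282,330)):
    print(uv,((plane('wrist',uv,zr,i)-T)@Rt).round(1))
# blade centre pixel, bottom
g=cv2.cvtColor(p,cv2.COLOR_RGB2GRAY);print(g[220:336:3,262].tolist());print(g[220:336:3,300].tolist())
cv2.imwrite('pics/w3c.png',cv2.resize(p[200:340,200:370,::-1],None,fx=4,fy=4,interpolation=cv2.INTER_CUBIC))
```

```text
ring (array([604.96619106,  34.62421062]), np.float64(43.864666122142125))
-30 -27.5 15 [-28.5 -29.4 -28.5] [ 27.4  25.4 -27.5]
-27.5 -25 921 [-31.  -31.  -27.5] [ 28.4  28.  -25. ]
-25 -22.5 212 [-31.4 -30.3 -25. ] [ 28.4  27.9 -22.5]
(224, 281) [ -0.1 -30.3 -26. ]
(341, 278) [  1.5  28.2 -26. ]
(282, 330) [-29.7  -1.2 -25.9]
[94, 95, 90, 93, 124, 64, 65, 82, 122, 127, 122, 124, 126, 127, 128, 125, 121, 124, 103, 92, 95, 94, 77, 66, 51, 57, 59, 68, 84, 79, 69, 68, 65, 69, 72, 70, 121, 112, 114]
[74, 75, 72, 76, 121, 122, 118, 120, 125, 123, 123, 124, 122, 123, 118, 63, 65, 66, 63, 64, 119, 118, 110, 92, 52, 58, 58, 70, 82, 78, 69, 69, 66, 91, 93, 95, 126, 123, 120]
```

View pics/w3c.png

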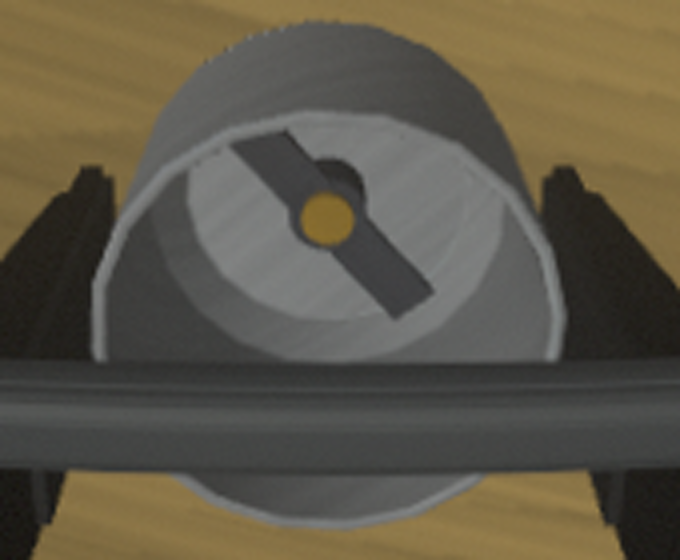

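Relative to the held cup in the same camera, the remaining shift is about (110.7, 2.2) in tool axes, which agrees with the fixed cameras.

```bash
echo '[[[30,1,0,0,0.3],[65,2,0,0,0.3],[95,2,0,0,0.3],[110.7,2.2,0,0,0.3],[110.7,2.2,0,0,0.3]]]' > rows.txt && python3 steer.py rows.txt; echo '[[[0,0,10,0,0.3],[0,0,30,0,0.3],[0,0,48,0,0.3],[0,0,55,0,0.3],[0,0,55,0,0.3]]]' > rows.txt && python3 steer.py rows.txt; echo '[[[0,0,4,0,0.3],[0,0,8,0,0.3],[0,0,10,0,0.3],[0,0,12,0,0.3],[0,0,12,0,0.3]]]' > rows.txt && python3 steer.py rows.txt
```

```text
t: 4.92
eef_pos: [609.5, 32.7, 207.0]
tcp_rot: [-3.141, 0.001, 0.302]
ft_force: [-1.1, 0.8, -2.2]
opening: 0.633
grip_force: 30.0
t: 5.33
eef_pos: [605.7, 32.6, 151.5]
tcp_rot: [-3.14, 0.004, 0.302]
ft_force: [-0.8, -0.1, -1.7]
opening: 0.635
grip_force: 30.0
t: 5.75
eef_pos: [607.4, 33.4, 141.6]
tcp_rot: [3.141, -0.0, 0.303]
ft_force: [0.8, 0.6, -1.5]
opening: 0.634
grip_force: 30.0
```

```bash
echo '[[[0,0,2,0,0.3],[0,0,4,0,0.3],[0,0,6,0,0.3],[0,0,7,0,0.3],[0,0,7,0,0.3]]]' > rows.txt && python3 steer.py rows.txt; echo '[[[0,0,1,0,0.3],[0,0,2,0,0.3],[0,0,3,0,0.3],[0,0,4,0,0.3],[0,0,4,0,0.3]]]' > rows.txt && python3 steer.py rows.txt
```

```text
t: 6.17
eef_pos: [607.3, 33.4, 134.3]
tcp_rot: [-3.142, 0.0, 0.303]
ft_force: [0.1, 0.5, -1.8]
opening: 0.633
grip_force: 30.0
t: 6.58
eef_pos: [607.3, 33.4, 130.4]
tcp_rot: [3.142, 0.0, 0.303]
ft_force: [1.2, 0.7, -1.0]
opening: 0.635
grip_force: 30.0
```

```bash
echo '[[[0,0,0.5,0,0.3],[0,0,1,0,0.3],[0,0,1.5,0,0.3],[0,0,1.5,0,0.3],[0,0,1.5,0,0.3]]]' > rows.txt && python3 steer.py rows.txt; echo '[[[0,0,0.3,0,0.3],[0,0,0.3,0,0.3],[0,0,0.3,0,0.3]]]' > rows.txt && python3 steer.py rows.txt
```

```text
t: 7.0
eef_pos: [607.4, 33.4, 129.2]
tcp_rot: [3.141, -0.0, 0.303]
ft_force: [-1.3, 1.1, -0.9]
opening: 0.632
grip_force: 30.0
t: 7.25
eef_pos: [607.4, 33.5, 129.2]
tcp_rot: [3.141, -0.0, 0.303]
ft_force: [-2.4, 0.8, 4.9]
opening: 0.629
grip_force: 30.0
```

Contact is at TCP 129.2, exactly the seated height. Release, lift straight up and check.

```bash
echo '[[[0,0,0,0,0.7],[0,0,0,0,0.9],[0,0,0,0,0.9],[0,0,0,0,0.9],[0,0,0,0,0.9]]]' > rows.txt && python3 steer.py rows.txt; echo '[[[0,0,-8,0,0.9],[0,0,-25,0,0.9],[0,0,-50,0,0.9],[0,0,-80,0,0.9],[0,0,-115,0,1]]]' > rows.txt && python3 steer.py rows.txt; echo '[[[-30,0,-10,0,1],[-60,0,-20,0,1],[-85,0,-25,0,1],[-90,0,-25,0,1],[-90,0,-25,0,1]]]' > rows.txt && python3 steer.py rows.txt
python3 - <<'E'
from h import *
s=env.state();to(517,282.4,230)
i=env.camera_info('wrist');p,d=env.read_camera('wrist')
cv2.imwrite('pics/w4.png',p[...,::-1])
P=cloud('wrist',d,i).reshape(-1,3)
for n,c,a,b,rr in(('cuprim',(606,34),150,160,34),('collar',(606,34),122,130,60),('lidcap',(517,282),86,97,32)):
    T=P[(np.hypot(*(P[:,:2]-c).T)<rr)&(P[:,2]>a)&(P[:,2]<b)]
    print(n,len(T),cv2.minEnclosingCircle(T[:,:2].astype(np.float32)) if len(T) else '',np.median(T[:,2]))
E
```

```text
t: 7.67
eef_pos: [607.4, 33.4, 128.7]
tcp_rot: [3.142, 0.0, 0.303]
ft_force: [0.4, -0.3, -0.8]
opening: 0.886
grip_force: 0.0
t: 8.08
eef_pos: [606.8, 33.5, 244.7]
tcp_rot: [-3.141, 0.002, 0.303]
ft_force: [0.3, 0.3, -0.1]
opening: 0.93
grip_force: 0.0
t: 8.5
eef_pos: [520.7, 6.3, 270.1]
tcp_rot: [3.141, -0.002, 0.302]
ft_force: [0.4, -0.3, 1.0]
opening: 0.998
grip_force: 0.0
t 8.5 tcp [520.7   6.3 270.1] rpy [ 3.141e+00 -2.000e-03  3.020e-01] F [ 0.4 -0.3  1. ] tool delta [  78.5 -264.7   40. ]
cuprim 559 ((605.7613525390625, 34.420040130615234), 30.10618019104004) 154.99544181958754
collar 1919 ((605.27587890625, 34.39422607421875), 52.87351608276367) 125.8100189875043
lidcap 1128 ((514.2269287109375, 282.8668518066406), 27.50727653503418) 91.32701236883653
```

View pics/w4.png

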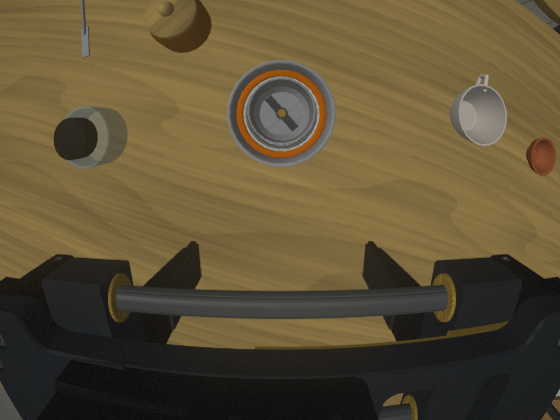

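The cup is seated: rim at z=155.0, concentric in the collar at (282,113). The lid is at (90,138). Now over to the lid.

```bash
echo '[[[8,-33,0,0,1],[18,-68,0,0,1],[28,-105,0,0,1],[38,-140,0,0,1],[46,-175,0,0,1]]]' > rows.txt && python3 steer.py rows.txt; echo '[[[10,-30,20,0,1],[25,-65,50,0,1],[31,-88,70,0,1],[31,-90,75,0,1],[31,-90,75,0,1]]]' > rows.txt && python3 steer.py rows.txt
python3 - <<'E'
from h import *
to(516.5,282.5,63)
i=env.camera_info('wrist');p,d=env.read_camera('wrist')
P=cloud('wrist',d,i).reshape(-1,3)
for n,c,a,b,rr in(('lidcap',(517,282),86,97,34),('shoulder',(517,282),54,64,50)):
    T=P[(np.hypot(*(P[:,:2]-c).T)<rr)&(P[:,2]>a)&(P[:,2]<b)]
    print(n,len(T),cv2.minEnclosingCircle(T[:,:2].astype(np.float32)) if len(T) else '',np.median(T[:,2]))
E
```

```text
t: 8.97
eef_pos: [514.0, 189.8, 268.3]
tcp_rot: [-3.142, 0.0, 0.303]
ft_force: [0.1, 0.6, 0.4]
opening: 0.997
grip_force: 0.0
t: 9.38
eef_pos: [515.5, 284.1, 191.0]
tcp_rot: [3.141, 0.004, 0.306]
ft_force: [-0.5, -0.4, 0.3]
opening: 0.998
grip_force: 0.0
t 9.38 tcp [515.5 284.1 191. ] rpy [3.141 0.004 0.306] F [-0.5 -0.4  0.3] tool delta [  1.1   1.8 128. ]
lidcap 2907 ((514.0374145507812, 283.25848388671875), 27.044300079345703) 91.45818233623027
shoulder 2840 ((514.1090087890625, 283.2762145996094), 42.724273681640625) 59.448971885997395
```

```bash
echo '[[[0.3,1.5,30,0,1],[0.3,1.5,65,0,1],[0.3,1.5,95,0,1],[0.3,1.5,115,0,1],[0.3,1.5,122,0,1]]]' > rows.txt && python3 steer.py rows.txt; echo '[[[0,0,4,0,1],[0,0,4,0,1],[0,0,4,0,0.4],[0,0,4,0,0.4],[0,0,4,0,0.3]]]' > rows.txt && python3 steer.py rows.txt; echo '[[[0,0,0,0,0.3],[0,0,0,0,0.3],[0,0,0,0,0.3],[0,0,0,0,0.3],[0,0,0,0,0.3]]]' > rows.txt && python3 steer.py rows.txt;echo '[[[0,0,0,0,0.3],[0,0,0,0,0.3],[0,0,0,0,0.3]]]' > rows.txt && python3 steer.py rows.txt
```

```text
t: 9.85
eef_pos: [516.8, 279.8, 70.0]
tcp_rot: [3.141, 0.002, 0.301]
ft_force: [-1.1, -0.6, 0.3]
opening: 1.002
grip_force: 0.0
t: 10.27
eef_pos: [517.2, 281.3, 69.1]
tcp_rot: [-3.142, -0.002, 0.303]
ft_force: [0.4, -0.2, 0.3]
opening: 0.846
grip_force: 0.0
t: 10.68
eef_pos: [516.7, 281.2, 67.9]
tcp_rot: [3.142, -0.0, 0.303]
ft_force: [-0.2, 0.5, 2.5]
opening: 0.561
grip_force: 30.0
t: 10.93
eef_pos: [516.7, 281.2, 67.9]
tcp_rot: [3.142, -0.0, 0.303]
ft_force: [-0.1, 0.9, 3.5]
opening: 0.563
grip_force: 30.0
```

```bash
echo '[[[0,0,-15,0,0.3],[0,0,-50,0,0.3],[0,0,-88,0,0.3],[0,0,-125,0,0.3],[0,0,-155,0,0.3]]]' > rows.txt && python3 steer.py rows.txt; echo '[[[0,0,-15,0,0.3],[0,0,-25,0,0.3],[0,0,-25,0,0.3],[0,0,-25,0,0.3]]]' > rows.txt && python3 steer.py rows.txt
python3 - <<'E'
from h import *
s=env.state();to(607,34.4,245)
i=env.camera_info('wrist');p,d=env.read_camera('wrist')
cv2.imwrite('pics/w5.png',p[...,::-1])
P=cloud('wrist',d,i)
r=(P-s['eef_pos'])@R(s['tcp_rot'])
v=p.max(-1)
for a,b in((-26,-20),(6,12)):
    m=(r[...,2]>a)&(r[...,2]<b)&(np.hypot(r[...,0],r[...,1])<46)
    q=r[m];print(len(q),q.min(0).round(1),q.max(0).round(1),np.median(q,0).round(1))
E
```

```text
t: 11.35
eef_pos: [516.7, 281.1, 225.2]
tcp_rot: [3.142, -0.001, 0.303]
ft_force: [-0.0, -0.2, -1.7]
opening: 0.559
grip_force: 30.0
t: 11.68
eef_pos: [516.4, 281.0, 246.9]
tcp_rot: [3.141, 0.001, 0.303]
ft_force: [0.2, -0.1, -2.2]
opening: 0.564
grip_force: 30.0
t 11.68 tcp [516.4 281.  246.9] rpy [3.141e+00 1.000e-03 3.030e-01] F [ 0.2 -0.1 -2.2] tool delta [ 13.  262.4   1.9]
5711 [-28.4 -36.1 -26. ] [ 25.5  33.3 -20. ] [  7.5  -1.7 -23.4]
4425 [ -1.2 -43.6   6.1] [40.5 40.6 12. ] [25.  -1.2  8.5]
```

View pics/w5.png

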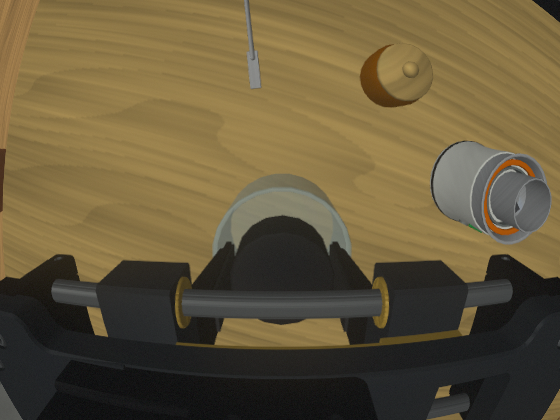

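Wrist view: the lid is held upright by its black cap (284,270), centred between the fingers with about the same offset the cup had. The grinder with the cup is at right (515,200). Target TCP is (606.9, 33.7).

```bash
echo '[[[1,25,0,0,0.3],[3,60,0,0,0.3],[6,98,0,0,0.3],[8,136,0,0,0.3],[10,172,0,0,0.3]]]' > rows.txt && python3 steer.py rows.txt; echo '[[[1,30,0,0,0.3],[2,60,0,0,0.3],[3,82,0,0,0.3],[3,91,0,0,0.3],[3,91,0,0,0.3]]]' > rows.txt && python3 steer.py rows.txt;echo '[[[0,0,0,0,0.3],[0,0,0,0,0.3]]]' > rows.txt && python3 steer.py rows.txt; python3 -c "
from h import *
to(606.9,33.7,188)"
```

```text
t: 12.15
eef_pos: [577.5, 118.2, 245.9]
tcp_rot: [-3.141, 0.003, 0.303]
ft_force: [0.8, 0.9, -1.0]
opening: 0.562
grip_force: 30.0
t: 12.57
eef_pos: [607.6, 32.3, 246.0]
tcp_rot: [-3.141, 0.003, 0.3]
ft_force: [0.0, 0.5, -1.4]
opening: 0.562
grip_force: 30.0
t: 12.73
eef_pos: [607.0, 35.1, 247.2]
tcp_rot: [-3.141, 0.001, 0.304]
ft_force: [-0.2, 0.5, -0.8]
opening: 0.562
grip_force: 30.0
t 12.73 tcp [607.   35.1 247.2] rpy [-3.141e+00  1.000e-03  3.040e-01] F [-0.2  0.5 -0.8] tool delta [-0.4  1.4 59.2]
```

```bash
echo '[[[-0.4,1.3,10,0,0.3],[-0.4,1.3,22,0,0.3],[-0.4,1.3,34,0,0.3],[-0.4,1.3,43,0,0.3],[-0.4,1.3,48,0,0.3]]]' > rows.txt && python3 steer.py rows.txt; echo '[[[0,0,2,0,0.3],[0,0,4,0,0.3],[0,0,6,0,0.3],[0,0,8,0,0.3],[0,0,8,0,0.3]]]' > rows.txt && python3 steer.py rows.txt;echo '[[[0,0,1,0,0.3],[0,0,2,0,0.3],[0,0,3,0,0.3],[0,0,4,0,0.3],[0,0,4,0,0.3]]]' > rows.txt && python3 steer.py rows.txt
```

```text
t: 13.15
eef_pos: [606.9, 33.4, 198.2]
tcp_rot: [-3.141, 0.002, 0.304]
ft_force: [0.4, -0.4, -1.6]
opening: 0.564
grip_force: 30.0
t: 13.57
eef_pos: [607.5, 32.6, 191.8]
tcp_rot: [3.141, -0.0, 0.303]
ft_force: [-0.5, 0.2, -1.5]
opening: 0.563
grip_force: 30.0
t: 13.98
eef_pos: [607.4, 32.6, 187.6]
tcp_rot: [-3.142, 0.0, 0.303]
ft_force: [0.3, -0.6, -0.5]
opening: 0.562
grip_force: 30.0
```

```bash
echo '[[[0,-0.8,1,0,0.3],[0,-0.8,2,0,0.3],[0,-0.8,2.5,0,0.3],[0,-0.8,2.5,0,0.3],[0,-0.8,2.5,0,0.3]]]' > rows.txt && python3 steer.py rows.txt;echo '[[[0,0,0.5,0,0.3],[0,0,1,0,0.3],[0,0,1,0,0.3],[0,0,1,0,0.3]]]' > rows.txt && python3 steer.py rows.txt; echo '[[[0,0,0.5,0,0.3],[0,0,0.5,0,0.3],[0,0,0.5,0,0.3]]]' > rows.txt && python3 steer.py rows.txt
```

```text
t: 14.4
eef_pos: [607.3, 33.4, 185.3]
tcp_rot: [3.142, 0.0, 0.303]
ft_force: [-1.4, -0.9, -0.9]
opening: 0.56
grip_force: 30.0
t: 14.73
eef_pos: [607.3, 33.4, 184.3]
tcp_rot: [3.142, 0.0, 0.303]
ft_force: [1.2, 0.3, -1.1]
opening: 0.561
grip_force: 30.0
t: 14.98
eef_pos: [607.4, 33.4, 184.0]
tcp_rot: [3.141, -0.0, 0.303]
ft_force: [-0.7, -0.4, 0.9]
opening: 0.562
grip_force: 30.0
```

Contact at 184.0, as predicted (183.9). Now press gradually.

```bash
echo '[[[0,0,0.5,0,0.3],[0,0,1,0,0.3],[0,0,1.5,0,0.3],[0,0,2,0,0.3],[0,0,2,0,0.3]]]' > rows.txt && python3 steer.py rows.txt;echo '[[[0,0,0.5,0,0.3],[0,0,1,0,0.3],[0,0,1.5,0,0.3],[0,0,1.5,0,0.3],[0,0,1.5,0,0.3]]]' > rows.txt && python3 steer.py rows.txt
```

```text
t: 15.4
eef_pos: [607.4, 33.4, 181.9]
tcp_rot: [3.141, -0.0, 0.303]
ft_force: [-0.7, 0.1, 3.7]
opening: 0.562
grip_force: 30.0
t: 15.82
eef_pos: [607.4, 33.4, 180.5]
tcp_rot: [3.141, -0.0, 0.303]
ft_force: [-0.6, 0.1, 5.6]
opening: 0.565
grip_force: 30.0
```

```bash
echo '[[[0,0,0.5,0,0.3],[0,0,1,0,0.3],[0,0,1.5,0,0.3],[0,0,1.5,0,0.3],[0,0,1.5,0,0.3]]]' > rows.txt && python3 steer.py rows.txt
python3 - <<'E'
from h import *
f=[];z=[];C=[]
for k in range(6):
    i=env.camera_info('wrist');p,d=env.read_camera('wrist');s=env.state();f.append(s['ft_force'][2]);z.append(s['eef_pos'][2])
    P=(cloud('wrist',d,i)).reshape(-1,3)
    m=np.hypot(P[:,0]-605,P[:,1]-34)<22
    C.append(np.median(P[m&(P[:,2]>190)&(P[:,2]<215),2]))
print(np.mean(f),np.mean(z),np.mean(C))
C=[]
p,d=env.read_camera('scene');P=cloud('scene',d).reshape(-1,3);m=(np.hypot(P[:,0]-606,P[:,1]-34)<25)&(P[:,2]>190)&(P[:,2]<212)
print(m.sum(),s['moment'])
cv2.imwrite('pics/s2.png',cv2.resize(p[130:270,210:390,::-1],None,fx=4,fy=4,interpolation=cv2.INTER_CUBIC))
E
```

```text
t: 16.23
eef_pos: [607.4, 33.4, 179.1]
tcp_rot: [3.141, -0.0, 0.303]
ft_force: [-1.1, 0.0, 7.2]
opening: 0.561
grip_force: 30.0
6.679601216003026 179.0857074975802 202.5685322654622
94 [ 0.08761993  0.24727259 -0.02804918]
```

View pics/s2.png

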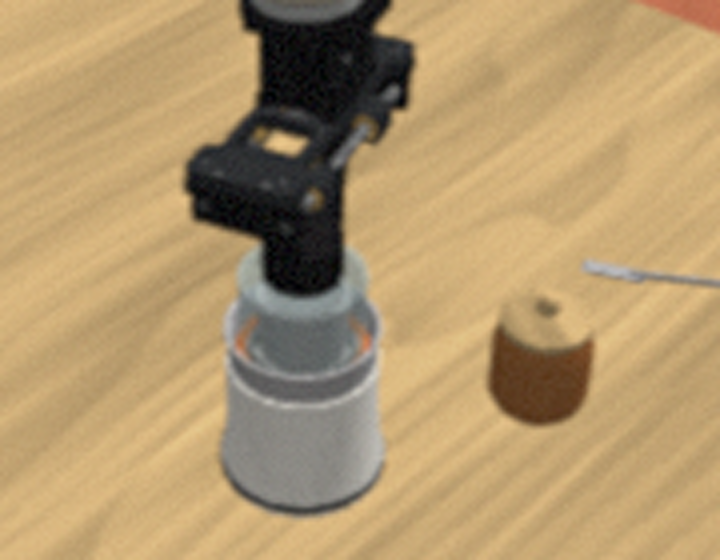

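Scene view: the lid sits upright inside the collar on the orange ring, held by the gripper, with the honey pot and spoon in place. Cap height (~202.4), force (~7.7 N with lid weight) and TCP travel (4.9 mm) all put the press at about 4.8 mm. I'll hold here for over 3 s.

```bash
echo '[[[0,0,0.2,0,0.3],[0,0,0.2,0,0.3],[0,0,0.2,0,0.3],[0,0,0.2,0,0.3],[0,0,0.2,0,0.3]]]' > rows.txt && python3 steer.py rows.txt | head -2
H='hold'
echo '[[[0,0,0,0,0.3],[0,0,0,0,0.3],[0,0,0,0,0.3],[0,0,0,0,0.3],[0,0,0,0,0.3]]]' > rows.txt && python3 steer.py rows.txt | head -2
echo '[[[0,0,0,0,0.3],[0,0,0,0,0.3],[0,0,0,0,0.3],[0,0,0,0,0.3],[0,0,0,0,0.3]]]' > rows.txt && python3 steer.py rows.txt | head -2
echo '[[[0,0,0,0,0.3],[0,0,0,0,0.3],[0,0,0,0,0.3],[0,0,0,0,0.3],[0,0,0,0,0.3]]]' > rows.txt && python3 steer.py rows.txt | head -2
echo '[[[0,0,0,0,0.3],[0,0,0,0,0.3],[0,0,0,0,0.3],[0,0,0,0,0.3],[0,0,0,0,0.3]]]' > rows.txt && python3 steer.py rows.txt | head -2
echo '[[[0,0,0,0,0.3],[0,0,0,0,0.3],[0,0,0,0,0.3],[0,0,0,0,0.3],[0,0,0,0,0.3]]]' > rows.txt && python3 steer.py rows.txt | head -2
echo '[[[0,0,0,0,0.3],[0,0,0,0,0.3],[0,0,0,0,0.3],[0,0,0,0,0.3],[0,0,0,0,0.3]]]' > rows.txt && python3 steer.py rows.txt | head -2
echo '[[[0,0,0,0,0.3],[0,0,0,0,0.3],[0,0,0,0,0.3],[0,0,0,0,0.3],[0,0,0,0,0.3]]]' > rows.txt && python3 steer.py rows.txt | head -2
echo '[[[0,0,0,0,0.3],[0,0,0,0,0.3],[0,0,0,0,0.3],[0,0,0,0,0.3],[0,0,0,0,0.3]]]' > rows.txt && python3 steer.py rows.txt | head -2
echo '[[[0,0,0,0,0.3],[0,0,0,0,0.3],[0,0,0,0,0.3],[0,0,0,0,0.3],[0,0,0,0,0.3]]]' > rows.txt && python3 steer.py rows.txt
```

```text
t: 17.0
eef_pos: [607.4, 33.4, 178.9]
t: 17.42
eef_pos: [607.4, 33.4, 178.9]
t: 17.83
eef_pos: [607.4, 33.4, 178.9]
t: 18.25
eef_pos: [607.4, 33.4, 178.9]
t: 18.67
eef_pos: [607.4, 33.4, 178.9]
t: 19.08
eef_pos: [607.4, 33.4, 178.9]
t: 19.5
eef_pos: [607.4, 33.4, 178.9]
t: 19.92
eef_pos: [607.4, 33.4, 178.9]
t: 20.33
eef_pos: [607.4, 33.4, 178.9]
t: 20.75
eef_pos: [607.4, 33.4, 178.9]
tcp_rot: [3.141, -0.001, 0.303]
ft_force: [-1.0, 0.4, 6.0]
opening: 0.562
grip_force: 30.0
```

Run:
```python
from h import *
f=[];C=[]
for k in range(6):
    i=env.camera_info('wrist');p,d=env.read_camera('wrist');s=env.state();f.append(s['ft_force'][2])
    P=cloud('wrist',d,i).reshape(-1,3);m=np.hypot(P[:,0]-605,P[:,1]-34)<22
    C.append(np.median(P[m&(P[:,2]>190)&(P[:,2]<215),2]))
print(np.mean(f),np.mean(C),s['eef_pos'])
if np.mean(f)>5.7 and 201<np.mean(C)<203.5: print(env.job_done())
```

```text
6.667008003017572 202.39004793649102 [607.41526797  33.39207219 178.91307941]
the job is handed in; nothing more can be done
None
```

The job is handed in: the cup is fully down in the well, and the lid is on and held about 5 mm down at slow speed; it stayed there for over 4 s with no sign of slipping, and the job finished at about 21 s of the 72 s allowed.

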